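# Seat a bucket adapter and hold the loupe over it at focus

### The job

Plug the oblong white block adapter upright and fully home into the matching pocket of the aluminium bucket and let go of it. Then take the loupe from its rest by the handle and hold it level and steady for three seconds with its lens centred over the adapter, at the height of the red focus collar on the post, clear of everything else, and finish still holding it there. Leave the round adapter, the rubber cushion and the torque wrench where they are.

Things in the scene. Friction and masses are not known exactly. Their poses are not given: they have to be found in the camera images.
- block_center (a point): Centre of the loose white nylon block adapter, 42.5 mm above its foot. It is 46 mm (x) by 34 mm (y) by 85 mm tall (z, up), 100 to 200 g, standing on the bench; same after a half turn about z. It goes 30 mm deep into the bucket, so 55 mm stand above the rim when home: grip it high, across the 34 mm, in its top 35 mm.
- block_adapter: The white block adapter; origin at the centre of its foot, axes as point block_center. Two black tube-bore mouths on its top lie side by side along x; a thin blue line runs round it 30 to 33 mm above the foot.
- bucket_mouth (a point): Centre of the pocket's mouth in the top face of the fixed grey aluminium bucket, 58 mm above the bench. The pocket is 49 mm along x, 37 mm along y (1.5 mm play on each side of the adapter), 30 mm deep, flat floor, small chamfer at the mouth. The bucket is 84 mm (x) by 70 mm (y).
- stand: The fixed inspection stand; origin on the bench under the pocket centre, axes as point bucket_mouth. Grey base plate 8 mm thick, x -55 to +125 mm, y -50 to +50 mm. Trunnion pins of 10 mm radius reach 45 mm either way along y, 18 mm below the rim. A steel post 10 mm thick and 243 mm tall stands at x +105 mm.
- focus_mark (a point): Centre of the red focus collar (26 mm across, 8 mm tall) clamped on the upright post, on the post's axis at the collar's mid height. That height, about 165 to 225 mm above the bench and different each time, is the focal height for the lens centre. Axes parallel to the bucket's.
- mark: The red focus collar, fixed; same point and axes as point focus_mark. Its small clamp screw reaches 22 mm from the post axis towards +x.
- lens (a point): Centre of the loupe's round glass lens, half-way through its 12 mm thick black frame (68 mm across). z is the lens axis (up when level). The straight orange handle runs along -x, from 32 to 128 mm from the lens centre. At the start this point is 36 mm above the bench, the loupe lying level on its rest.
- loupe_grip (a point): Centre of the handle's cross-section near the loupe's balance point, 64 mm from the lens centre along the lens's -x, 1 mm higher than it: the place to grip. The handle is 16 mm wide (y) and 14 mm tall (z); under it are 25 mm of free space down to the rest's base strip.
- loupe: The loose loupe (black round frame, glass lens, orange handle), 100 to 170 g; origin under the lens centre on the underside, 6 mm below point lens; same axes.
- rest: Fixed black rubber loupe rest; origin on the bench under the lens centre at the start, axes as the loupe there. Base strip 5 mm thick, 56 mm wide, x -135 to +35 mm. Two blocks, tops 30 mm above the bench, carry the loupe: 46 mm square under the lens (x -19 to +27 mm), 26 mm wide under the handle's end (x -127 to -109 mm).
- round_center (a point): Centre of the loose round white adapter (52 mm across, 58 mm tall, one black bore mouth), standing on the bench; a bystander.
- round_adapter: The round white adapter; origin at the centre of its foot.
- cushion_mid (a point): Centre of the loose black rubber cushion insert, a disc 60 mm across and 16 mm thick; a bystander.
- cushion: The rubber cushion; origin at the centre of its underside.
- wrench_mid (a point): Middle of the loose chrome torque wrench lying along its own x (about 255 mm long, up to 32 mm wide, 39 mm high at its +x end, which is the head); a bystander.
- wrench: The torque wrench; origin on the bench under its middle.
There are look-alikes about, which are no part of the job. Of the things that look like the cushion, the middle-sized one is meant.

How it is judged:
By the outcome, as a careful person would: the job done as asked, in the order asked, and still so for the second after the job is handed in, while the arm keeps its last pose, push and grip.
It also fails if it takes over 72 s, if anything falls off the work surface, if the arm or the gripper's body presses on something with over 40 N, if the wrist force passes 120 N, or if a joint passes its speed limit or range.

### The arm

A 6-joint arm with a two-finger parallel gripper is mounted at the origin on the work surface. World frame = base frame: x ahead of the robot, y to its left, z up, the work surface at z = 0. Lengths are in mm, angles in rad, forces in N, time in s.
With the tool pointing down it reaches from about 375 to 975 mm from the base axis. Payload 3.8 kg.
Tool frame: the origin (TCP) lies on the front face of the gripper's body, between the roots of the fingers; the fingertips stand 64 mm ahead of it and the grasp point (between the pads) lies 45 mm ahead of it; x points along the fingers, y is the direction in which the jaws open and shut, and the axes are right-handed (so a half turn about x gives the same grasp; the last joint's range is limited). The gripper opens to 88 mm and grips with 3 to 60 N. Pads are 18 mm wide; open, the fingers measure 123 mm over their backs; the gripper's body (75 mm by 187 mm) begins 45 mm behind the grasp point.
Start: joints at [1.076, 0.264, 1.604, -0, 1.274, -0.037], TCP at [298.331, 605.489, 302.706] pointing down, gripper open.
Joint ranges: [-2.63, 2.63], [-0.94, 2.18], [0.31, 2.57], [-1.31, 4.45], [0, 2.66], [-2.55, 2.55]. Speed limits (rad/s): [2.57, 2.57, 3.14, 3.14, 3.14, 3.14].

### API

Orientations are given as a unit quaternion [x, y, z, w].
In Python, from bench import sense, imaging, env gives the robot as it stands.
- The arm moves only by the tool apply_moves, never from a script. Its argument "commands" is a list of rows, each a list of 3 entries, a list of its own where there are three numbers: the turn, a rotation vector about the world's x, y, z in units of 5 degrees (1.0 is 5 degrees), then the shift along the world's x, y, z in m, then the closure, from -1 (fully open) to 1 (shut), so that 0 is half open. A call has 1 to 12 rows; each row is the pose to reach, as a shift and turn from the pose commanded when the call began; what a row does not reach only later rows make up. A row lasts 1/10 s, in which the tool goes at most 50 mm and 8.59 degrees, less where a joint would pass 70% of its speed; a pose out of reach is approached as far as the arm can. A call with a gripper value outside its range is refused whole. The fingers move at their own pace and stop on an object; "squeeze" is the grip in N (left out, the last holds). Time passes only in rows, so rows that repeat a pose let the fingers close. It gives the time, the measured TCP pose, the force and the opening at its end, in the units of the state.
- sense(): the state, without advancing time (a new reading comes with each control period).
- imaging.read_camera(name): name is "scene" or "top" or "wrist"; returns (picture, depth): 384x512x3 uint8, red, green, blue; 384x512 float32, mm along the optical axis (not along the pixel's ray), 0 where there is no reading.
- imaging.camera_model(name): a dict with "fov_y" (degrees; the focal length in pixels is half the picture's height over the tangent of half this angle, whatever the lens; pixels are square), "cx", "cy" (the principal point, pixels), "R" (3x3) and "t" (3): a world point X has camera coordinates R X + t; the wrist camera has in their place "tool_from_camera" (4x4, takes a point from camera to tool coordinates, whose origin is the TCP and whose axes are the tool frame's). Camera axes: x right, y down, z forward; pixel columns grow to the right and rows downward; lengths in mm; the calibration is good to about 2 mm. A picture is of the moment at which its call begins: read the wrist's pose just before it. camera_model takes no time and is no camera call.
- env.sign_off(): hands the job in, once; it reports no verdict.
The state is a dict: "time": time; "qpos": joint angles; "dq": joint speeds; "joint_efforts": joint torques, N m; "tcp_pos": TCP position; "tcp_rot": TCP orientation; "ft_force": force on the tool from outside, world axes, zero at the start; "moment": the same for the moment, N m; "finger_gap": opening from 0.0 (shut) to 1.0 (fully open).
Only numpy, scipy, OpenCV 4.12 (cv2) and the standard library are available. Lean on these libraries where they do the work, as an engineer would, in place of code of your own. Each camera call takes 0.05 s, during which the arm holds its last target. There are 200 camera calls.

## Working session

There is one attempt and no reset: what is moved stays moved. The work goes in short steps, Python scripts to look and compute and a tool call to move; the robot and the scene stay as the last step left them, time stands still between calls to the robot, and variables do not carry over. Pictures are saved under pics/ and viewed, about 8 in all and at most 12, crops included, and the job is handed in when it is done.

Besides the shell and the picture viewer there is one more tool, called as name([rows], argument=value, ...), one row to a line, values as JSON. apply_moves: Moves the arm, as the interface text tells. Its arguments: {"type":"object","properties":{"commands":{"type":"array","items":{"type":"array"}},"squeeze":{"type":"number"}},"required":["commands"]}

```bash
ls; mkdir -p pics
cat > h.py <<'E'
import numpy as np, cv2
from scipy.spatial.transform import Rotation as Ro
from bench import sense, imaging, env
def cam(name):
    m=imaging.camera_model(name); f=192/np.tan(np.radians(m["fov_y"])/2)
    if name=="wrist":
        s=sense(); T=np.array(m["tool_from_camera"]); Rt=Ro.from_quat(s["tcp_rot"]).as_matrix()
        A=Rt@T[:3,:3]; c=Rt@T[:3,3]+np.array(s["tcp_pos"])
    else:
        R=np.array(m["R"]); A=R.T; c=-R.T@np.array(m["t"])
    return dict(f=f,cx=m["cx"],cy=m["cy"],A=A,c=c)
def shot(name,png=None):
    C=cam(name); im,d=imaging.read_camera(name)
    if png: cv2.imwrite("pics/"+png,im[:,:,::-1])
    return C,im,d
def ray(C,u,v): return C["A"]@np.array([(u-C["cx"])/C["f"],(v-C["cy"])/C["f"],1.])
def onz(C,u,v,z):
    r=ray(C,u,v); return C["c"]+r*(z-C["c"][2])/r[2]
def pix(C,X):
    p=C["A"].T@(np.array(X)-C["c"]); return C["f"]*p[0]/p[2]+C["cx"],C["f"]*p[1]/p[2]+C["cy"]
def cloud(C,d):
    v,u=np.mgrid[:d.shape[0],:d.shape[1]]
    P=np.stack([(u-C["cx"])/C["f"]*d,(v-C["cy"])/C["f"]*d,d],-1)@C["A"].T+C["c"]; P[d<=0]=np.nan; return P
E
python3 - <<'E'
from h import *
s=sense();print(s)
for n in("scene","top"):
    C,im,d=shot(n); print(n,C["f"],C["c"],C["A"][:,2]); np.savez(n+"0.npz",im=im,d=d,**C)
    cv2.imwrite(f"pics/{n}0.png",cv2.resize(im[:,:,::-1],(800,600)))
print(imaging.camera_model("wrist"))
E
```

```text
pics
{'time': 0.0, 'qpos': array([ 1.07612257e+00,  2.64768843e-01,  1.60537042e+00, -4.21487285e-08,
        1.27367710e+00, -3.68836623e-02]), 'dq': array([ 2.79075000e-04,  1.02908722e-03,  1.21746348e-04,  1.79909768e-05,
       -1.61992099e-04,  1.91770547e-04]), 'joint_efforts': array([-1.20686385e-03, -5.02122509e+01, -3.56862473e+01,  7.27478787e-02,
        2.98008369e-02, -1.90732567e-04]), 'tcp_pos': array([298.05205523, 605.00463415, 301.37919632]), 'tcp_rot': array([ 0.15968491,  0.68886988, -0.1612021 ,  0.6884569 ]), 'ft_force': array([ 0.20964682,  0.0538997 , -0.30347289]), 'moment': array([ 0.01828511, -0.05778148,  0.01749125]), 'finger_gap': 0.9988110976226771}
scene 357.29782964986356 [1128.04020541  214.839357    787.73706246] [-0.64732662 -0.30320914 -0.69930856]
top 359.3150423057722 [419.9793352  -63.49663179 957.0987966 ] [ 0.13554533 -0.01450421 -0.99066497]
{'fov_y': 63.89036269841393, 'cx': 259.1225012733829, 'cy': 189.53249858636528, 'tool_from_camera': array([[ 3.48183275e-04, -2.66793617e-01,  9.63753622e-01,
        -8.28325223e+01],
       [ 9.99999891e-01, -2.06312350e-04, -4.18391222e-04,
        -2.64979636e-02],
       [ 3.10458382e-04,  9.63753663e-01,  2.66793516e-01,
        -6.84968846e+01],
       [ 0.00000000e+00,  0.00000000e+00,  0.00000000e+00,
         1.00000000e+00]])}
```

View pics/top0.png

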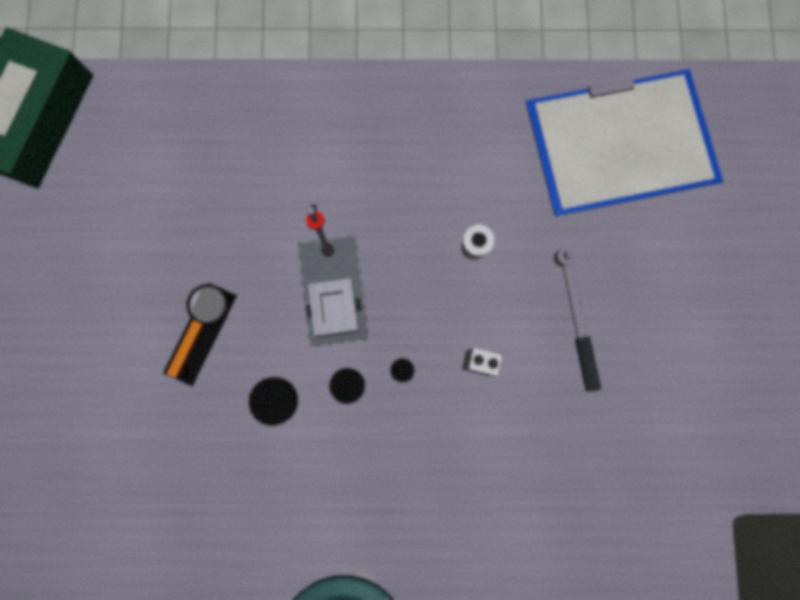

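View pics/scene0.png

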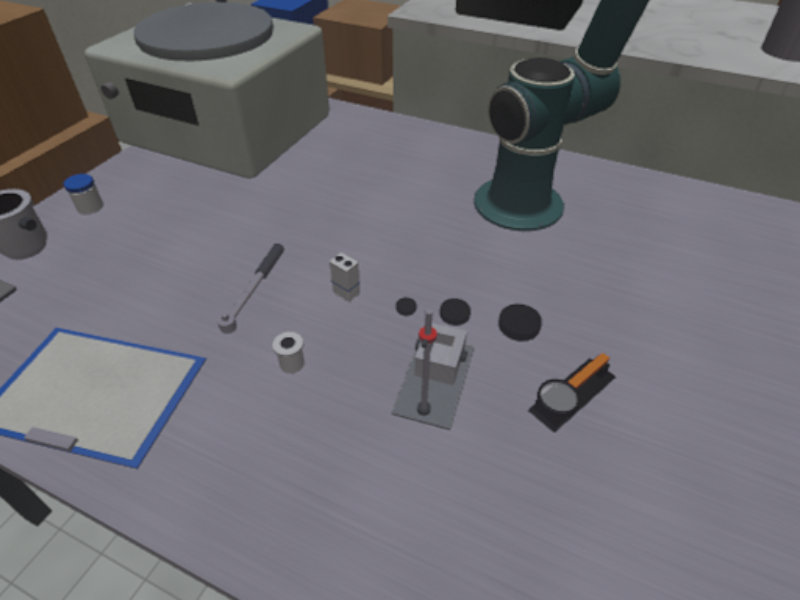

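The top view shows the block at about (485,361), the bucket at (333,306), the post foot at (328,250), the collar at (316,220) and the loupe with its lens at (207,303). The scene view shows the same set. The three black discs at (273,401), (347,385) and (402,370) are the cushion look-alikes. The middle-sized one at (347,385) is the cushion, and none of them gets touched. There is only one white oblong block with two bores, only one round white adapter at (478,240), and one loupe.

Run:
```python
from h import *
V={}
for n in("top","scene"):
    z=np.load(n+"0.npz"); C={k:z[k] for k in("f","cx","cy","A","c")}; V[n]=(C,z["im"],z["d"])
C,im,d=V["top"]; P=cloud(C,d); k=.64
def roi(P,u,v,r,zlo,zhi):
    u,v=int(u*k),int(v*k); Q=P[v-r:v+r,u-r:u+r].reshape(-1,3); return Q[(Q[:,2]>zlo)&(Q[:,2]<zhi)]
for nm,u,v,r,a,b in(("block",485,361,22,75,95),("bucket",333,306,25,50,66),("lens",207,303,20,30,50),("loupe all",195,340,40,28,50)):
    Q=roi(P,u,v,r,a,b).astype(np.float32)
    print(nm,len(Q),np.nanmean(Q,0),cv2.minAreaRect(Q[:,:2].copy()))
# colours
for n in V:
    C,im,d=V[n]; P=cloud(C,d); hsv=cv2.cvtColor(im,cv2.COLOR_RGB2HSV)
    for nm,lo,hi in(("red",(0,160,90),(6,255,255)),("orange",(10,150,90),(20,255,255))):
        m=cv2.inRange(hsv,lo,hi); N,L,S,ct=cv2.connectedComponentsWithStats(m)
        for i in range(1,N):
            if 12<S[i,4]<600 and S[i,1]>100:
                q=P[L==i]; pc=cv2.minAreaRect(np.argwhere(L==i)[:,::-1].astype(np.float32)); print(n,nm,ct[i],S[i],np.nanmedian(q,0),pc)
# triangulate collar
```

```text
block 276 [ 443.78452 -224.7926    84.5281 ] ((443.9797668457031, -225.32901000976562), (46.161216735839844, 34.04298782348633), 76.00666046142578)
bucket 663 [533.47064   13.798803  57.562725] ((534.4423828125, 13.5660400390625), (84.90987396240234, 87.9051284790039), 7.780513763427734)
lens 619 [537.6228   222.56729   39.397045] ((536.40478515625, 220.46070861816406), (76.81043243408203, 67.12503051757812), 7.003938674926758)
loupe all 873 [514.5181   232.5741    40.102364] ((503.39862060546875, 247.68292236328125), (66.84459686279297, 158.56979370117188), 55.261775970458984)
top red [201.69642857 141.53571429] [197 136  10  11  56] [634.06424498  23.77866988 199.30672764] ((201.691162109375, 141.4853057861328), (9.089425086975098, 8.917926788330078), 59.036251068115234)
top orange [117.44169611 222.85865724] [107 205  22  36 283] [468.15332377 255.0703278   43.54715065] ((117.70001220703125, 222.60003662109375), (7.155416965484619, 38.9075813293457), 26.56505012512207)
scene red [273.06896552 213.72413793] [269 210  10   7  29] [643.14935088  30.46765691 199.19630851] ((273.3799743652344, 213.33998107910156), (9.333809852600098, 5.656854629516602), 8.130102157592773)
scene orange [376.28021978 236.67582418] [364 226  26  22 182] [469.46583362 254.67522814  43.57419783] ((376.4647216796875, 236.45883178710938), (6.290983200073242, 28.7432861328125), 49.398704528808594)
```

Run:
```python
from h import *
R=Ro.from_quat(sense()["tcp_rot"]).as_matrix(); print(R)
print("jaw yaw",np.degrees(np.arctan2(R[1,1],R[0,1])),"q",sense()["qpos"])
```

```text
[[-9.26287175e-04  4.42004964e-01  8.97012126e-01]
 [-1.78197470e-03  8.97010357e-01 -4.42005933e-01]
 [-9.99997983e-01 -2.00787734e-03 -4.32475240e-05]]
jaw yaw 63.76806720371467 q [ 1.07604623e+00  2.64685400e-01  1.60522637e+00 -3.23041621e-05
  1.27368899e+00 -3.69069718e-02]
```

apply_moves([
  [[0,0,-8],[0.13,-0.5,0],-1],
  [[0,0,-8],[0.13,-0.5,0],-1],
  [[0,0,-8],[0.13,-0.5,0],-1],
  [[0,0,-8],[0.13,-0.5,0],-1],
  [[0,0,-8],[0.13,-0.5,0],-1],
  [[0,0,-8],[0.13,-0.5,0],-1],
  [[0,0,-8],[0.13,-0.5,0],-1],
  [[0,0,-8],[0.13,-0.5,0],-1],
  [[0,0,-8],[0.13,-0.5,0],-1],
  [[0,0,-8],[0.13,-0.5,0],-1],
  [[0,0,-8],[0.13,-0.5,0],-1],
  [[0,0,-8],[0.13,-0.5,0],-1],
])

```text
time: 1.3
tcp_pos: [428.5, 103.3, 302.4]
tcp_rot: [0.387, 0.591, -0.388, 0.591]
ft_force: [0.3, 1.5, 0.8]
finger_gap: 1.003
```

Run:
```python
from h import *
s=sense(); print(s["time"],s["tcp_pos"])
C,im,d=shot("wrist","w1.png"); P=cloud(C,d); np.savez("w1.npz",im=im,d=d,**C)
for nm,X,r,a,b in(("bucket",(533,14),75,52,64),("collar",(637,25),20,192,206),("post",(637,25),16,80,180)):
    m=(np.abs(P[...,2]-(a+b)/2)<(b-a)/2)&(np.hypot(P[...,0]-X[0],P[...,1]-X[1])<r); Q=P[m].astype(np.float32)
    if len(Q)>5: print(nm,len(Q),Q.mean(0),Q.min(0),Q.max(0),cv2.minAreaRect(Q[:,:2].copy()))
```

```text
1.3 [428.48448824 103.26247778 302.42234317]
bucket 1512 [523.7625    32.699165  58.387695] [489.06393    -7.7622547  52.00182  ] [575.53314   56.538517  61.643444] ((528.0347900390625, 32.19573974609375), (88.70573425292969, 51.609127044677734), 21.024789810180664)
```

apply_moves([
  [[0,0,-7.5],[0.015,-0.33,-0.03],-1],
  [[0,0,-7.5],[0.015,-0.33,-0.03],-1],
  [[0,0,-7.5],[0.015,-0.33,-0.03],-1],
  [[0,0,-7.5],[0.015,-0.33,-0.03],-1],
  [[0,0,-7.5],[0.015,-0.33,-0.03],-1],
  [[0,0,-7.5],[0.015,-0.33,-0.03],-1],
  [[0,0,-7.5],[0.015,-0.33,-0.03],-1],
  [[0,0,-7.5],[0.015,-0.33,-0.03],-1],
  [[0,0,-7.5],[0.015,-0.33,-0.03],-1],
  [[0,0,-7.5],[0.015,-0.33,-0.03],-1],
  [[0,0,-7.5],[0.015,-0.33,-0.03],-1],
])

```text
time: 2.45
tcp_pos: [443.6, -222.8, 272.7]
tcp_rot: [0.556, 0.437, -0.556, 0.437]
ft_force: [0.1, 0.4, 0.2]
finger_gap: 0.999
```

```bash
cat >> h.py <<'E'
def jaw():
    R=Ro.from_quat(sense()["tcp_rot"]).as_matrix(); return np.degrees(np.arctan2(R[1,1],R[0,1])),R[:,0]
def region(P,X,r,a,b):
    m=(P[...,2]>a)&(P[...,2]<b)&(np.hypot(P[...,0]-X[0],P[...,1]-X[1])<r); return P[m].astype(np.float32),m
E
python3 - <<'E'
from h import *
s=sense(); print(s["time"],s["tcp_pos"],jaw())
C,im,d=shot("wrist","w2.png"); P=cloud(C,d); np.savez("w2.npz",im=im,d=d,**C)
Q,m=region(P,(444,-225),45,76,95); print(len(Q),np.median(Q,0),cv2.minAreaRect(Q[:,:2].copy()))
# top face by white contour cast on z=85 plane
g=cv2.cvtColor(im,cv2.COLOR_RGB2HSV)
k=cv2.dilate(m.astype(np.uint8),np.ones((5,5)))
w=((g[...,1]<40)&(g[...,2]>120)&(k>0)).astype(np.uint8)
cs,_=cv2.findContours(w,cv2.RETR_EXTERNAL,cv2.CHAIN_APPROX_NONE); c=max(cs,key=cv2.contourArea)[:,0]
E=np.array([onz(C,u,v,85)[:2] for u,v in c],np.float32); print(cv2.minAreaRect(E), cv2.minAreaRect(c.astype(np.float32)))
E
```

```text
2.45 [ 443.61977974 -222.83299978  272.74206567] (np.float64(-13.593499263512342), array([ 5.12991842e-05,  3.88141502e-04, -9.99999923e-01]))
1885 [ 445.23618 -223.28424   85.7982 ] ((445.20379638671875, -224.90199279785156), (46.186744689941406, 33.855377197265625), 75.9173583984375)
((445.2337951660156, -224.1997833251953), (50.5197639465332, 37.57587814331055), 76.3850326538086) ((261.5, 183.0), (54.0, 41.0), 90.0)
```

View pics/w2.png

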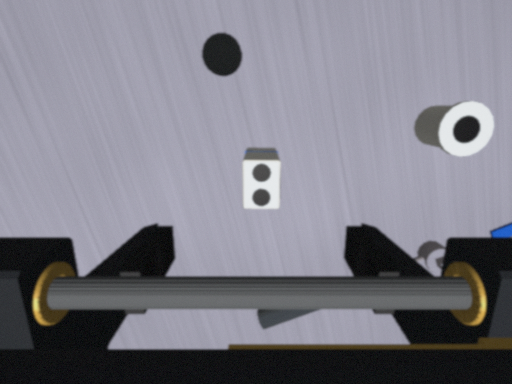

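The wrist view shows the block top centred at (261,183), square between the open fingers. The round adapter at (466,128) is well clear. I'll descend and grip.

apply_moves([
  [[0,0,0],[0.002,0,-0.04],-1],
  [[0,0,0],[0.002,0,-0.08],-1],
  [[0,0,0],[0.002,0,-0.11],-1],
  [[0,0,0],[0.002,0,-0.135],-1],
  [[0,0,0],[0.002,0,-0.15],-1],
  [[0,0,0],[0.002,0,-0.16],-1],
  [[0,0,0],[0.002,0,-0.16],-1],
  [[0,0,0],[0.002,0,-0.16],0],
  [[0,0,0],[0.002,0,-0.16],0.3],
  [[0,0,0],[0.002,0,-0.16],1],
  [[0,0,0],[0.002,0,-0.16],1],
  [[0,0,0],[0.002,0,-0.16],1],
], squeeze=25)

```text
time: 3.7
tcp_pos: [445.6, -224.7, 113.2]
tcp_rot: [0.556, 0.436, -0.556, 0.437]
ft_force: [-0.5, -0.8, 0.3]
finger_gap: 0.57
```

apply_moves([
  [[0,0,0],[0,0,0],1],
  [[0,0,0],[0,0,0],1],
  [[0,0,0],[0,0,0],1],
  [[0,0,0],[0,0,0],1],
])

```text
time: 4.1
tcp_pos: [445.3, -224.6, 112.8]
tcp_rot: [-0.556, -0.437, 0.556, -0.437]
ft_force: [-0.4, 0.6, 0.7]
finger_gap: 0.384
```

apply_moves([
  [[0,0,0],[0,0,0.03],1],
  [[0,0,0],[0,0,0.07],1],
  [[0,0,0],[0,0,0.11],1],
  [[0,0,1.7],[0,0.03,0.15],1],
  [[0,0,3.3],[0,0.06,0.177],1],
  [[0,0,5],[0,0.09,0.177],1],
  [[0,0,6.6],[0,0.12,0.177],1],
  [[0,0,8.2],[0.008,0.15,0.177],1],
  [[0,0,9.8],[0.008,0.18,0.177],1],
  [[0,0,11.4],[0.008,0.21,0.177],1],
  [[0,0,13],[0.008,0.229,0.177],1],
  [[0,0,14.6],[0.008,0.229,0.177],1],
])

```text
time: 5.3
tcp_pos: [452.9, 6.6, 289.3]
tcp_rot: [0.185, 0.683, -0.184, 0.682]
ft_force: [-0.2, -0.1, -1.2]
finger_gap: 0.38
```

apply_moves([
  [[0,0,1.6],[0,0,0],1],
  [[0,0,3.2],[0,0,0],1],
  [[0,0,4.8],[0,0,0],1],
  [[0,0,6.2],[0,0,0],1],
  [[0,0,7.4],[0,0,0],1],
  [[0,0,7.4],[0,0,0],1],
  [[0,0,7.4],[0,0,0],1],
  [[0,0,7.4],[0,0,0],1],
  [[0,0,7.4],[0,0,0],1],
])

```text
time: 6.2
tcp_pos: [453.3, 4.5, 289.6]
tcp_rot: [-0.038, 0.706, 0.038, 0.706]
ft_force: [-0.3, 0.4, -0.9]
finger_gap: 0.38
```

Run:
```python
from h import *
s=sense(); print(s["time"],s["tcp_pos"],jaw(),s["qpos"])
C,im,d=shot("wrist","w3.png"); P=cloud(C,d); np.savez("w3.npz",im=im,d=d,**C)
Q,m=region(P,(533,14),65,52,64); print("rim",len(Q),np.median(Q,0),cv2.minAreaRect(Q[:,:2].copy()))
F,mf=region(P,(533,14),30,20,40); print("floor",len(F),np.median(F,0) if len(F) else 0,cv2.minAreaRect(F[:,:2].copy()) if len(F) else 0)
# refine: fill of rim region cast on z=58
cs,h=cv2.findContours(cv2.medianBlur(m.astype(np.uint8),3),cv2.RETR_CCOMP,cv2.CHAIN_APPROX_NONE)
for i,c in enumerate(cs):
    if cv2.contourArea(c)>300: print(i,h[0][i],cv2.minAreaRect(np.array([onz(C,u,v,58)[:2] for u,v in c[:,0]],np.float32)))
g=d.copy(); print("near px",[ (int(u),int(v)) for u,v in [pix(C,(533,14,58)),pix(C,(637,25,199))]])
Q,m=region(P,(637,25),22,190,207); print("collar",len(Q),np.median(Q,0) if len(Q) else 0)
```

```text
6.2 [453.26567679   4.48830914 289.62586769] (np.float64(96.20904001292783), array([-1.66664866e-04,  4.73081672e-07, -9.99999986e-01])) [-4.50535105e-02 -1.57195641e-01  2.07070652e+00 -7.46754612e-06
  1.22824829e+00 -1.72421552e+00]
rim 0 [nan nan nan] ((0.0, 0.0), (0.0, 0.0), 0.0)
floor 0 0 0
near px [(259, 243), (259, 449)]
collar 0 0
  return _methods._mean(a, axis=axis, dtype=dtype,
  ret = um.true_divide(
```

View pics/w3.png

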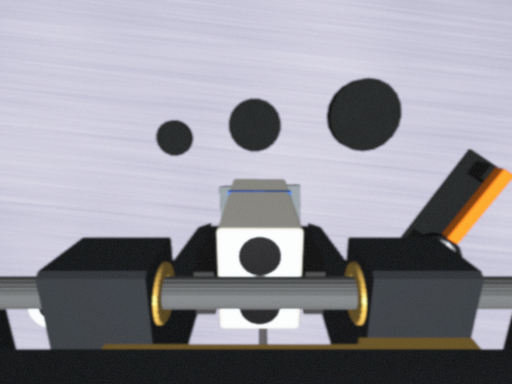

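The view shows the held block in the jaws (bores at (260,256) and (260,310)) hiding the bucket, whose edges show at (219–300,190). Image up is toward the robot. I'll sidestep so the bucket comes clear of the gripper.

apply_moves([
  [[0,0,0],[0.03,-0.04,0],1],
  [[0,0,0],[0.055,-0.085,0],1],
  [[0,0,0],[0.055,-0.095,0],1],
  [[0,0,0],[0.055,-0.095,0],1],
  [[0,0,0],[0.055,-0.095,0],1],
  [[0,0,0],[0.055,-0.095,0],1],
])

```text
time: 6.85
tcp_pos: [507.6, -89.4, 289.5]
tcp_rot: [-0.039, 0.706, 0.039, 0.706]
ft_force: [-0.7, 0.1, -1.5]
finger_gap: 0.384
```

```bash
cat > b.py <<'E'
from h import *
s=sense(); print(s["time"],s["tcp_pos"],jaw())
C,im,d=shot("wrist","w4.png"); P=cloud(C,d); np.savez("w4.npz",im=im,d=d,**C)
Q,m=region(P,(533,14),65,53,64)
if len(Q):
  print("rim",len(Q),np.median(Q,0),cv2.minAreaRect(Q[:,:2].copy()))
  cs,h=cv2.findContours(m.astype(np.uint8),cv2.RETR_CCOMP,cv2.CHAIN_APPROX_NONE)
  for i,c in enumerate(cs):
    if cv2.contourArea(c)>300: print(i,h[0][i],cv2.boundingRect(c),cv2.minAreaRect(np.array([onz(C,u,v,58)[:2] for u,v in c[:,0]],np.float32)))
F,mf=region(P,(533,14),35,20,40); print("floor",len(F), np.median(F,0) if len(F) else 0)
# held block top
T=s["tcp_pos"]; Q,m=region(P,T,45,T[2]-35,T[2]-20); print("held top",len(Q),np.median(Q[:,2])-T[2] if len(Q) else 0,cv2.minAreaRect(Q[:,:2].copy()) if len(Q) else 0)
E
python3 b.py
```

```text
6.85 [507.61471938 -89.37571177 289.49997615] (np.float64(96.30803196118025), array([-6.42796890e-04,  6.84114571e-04, -9.99999559e-01]))
rim 3213 [524.67377   14.114119  58.655247] ((535.0792236328125, 15.23403549194336), (85.09408569335938, 70.62869262695312), 7.651497840881348)
0 [-1 -1  1 -1] (319, 168, 71, 77) ((534.5713500976562, 14.686668395996094), (85.60377502441406, 71.4210205078125), 7.5675048828125)
7 [ 8  6 -1  0] (333, 185, 38, 44) ((534.1821899414062, 13.957466125488281), (48.738529205322266, 38.74006271362305), 6.285970687866211)
floor 1079 [539.2481    21.068523  28.943954]
held top 7629 -26.890448559619756 ((507.6181945800781, -89.41654968261719), (46.5654411315918, 66.31610870361328), 6.204193592071533)
```

View pics/w4.png

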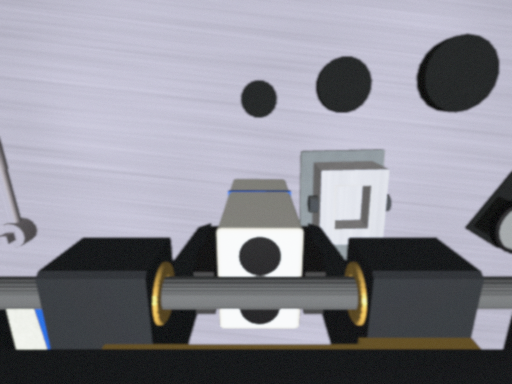

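The bucket top is clear at (350,203) with the pocket inside it. The outline fits 85.1x70.6 mm at (534.8,15.0), yaw 7.6°, rim at 58.7, floor at 28.9. All of these match the given sizes. I'll go above the pocket now.

apply_moves([
  [[0,0,0.24],[0.013,0.045,0],1],
  [[0,0,0.24],[0.0263,0.09,0],1],
  [[0,0,0.24],[0.0263,0.105,-0.01],1],
  [[0,0,0.24],[0.0263,0.105,-0.05],1],
  [[0,0,0.24],[0.0263,0.105,-0.08],1],
  [[0,0,0.24],[0.0263,0.105,-0.1],1],
  [[0,0,0.24],[0.0263,0.105,-0.105],1],
  [[0,0,0.24],[0.0263,0.105,-0.105],1],
  [[0,0,0.24],[0.0263,0.105,-0.105],1],
  [[0,0,0.24],[0.0263,0.105,-0.105],1],
  [[0,0,0.24],[0.0263,0.105,-0.105],1],
  [[0,0,0.24],[0.0263,0.105,-0.105],1],
])

```text
time: 8.1
tcp_pos: [535.2, 14.4, 185.7]
tcp_rot: [-0.046, 0.705, 0.046, 0.706]
ft_force: [1.2, 1.4, -0.4]
finger_gap: 0.383
```

Run:
```python
from h import *
s=sense(); print(s["tcp_pos"],jaw())
C,im,d=shot("scene"); P=cloud(C,d)
Q,m=region(P,(534.5,14.5),55,110,170); 
Q,m=region(P,(534.5,14.5),75,54,62); print("rim scene",len(Q),np.median(Q,0),cv2.minAreaRect(Q[:,:2].copy()))
hsv=cv2.cvtColor(im,cv2.COLOR_RGB2HSV); c=cam("scene"); u,v=pix(c,(534.5,14.5,68)); print(u,v)
u,v=int(u),int(v); cv2.imwrite("pics/s1.png",cv2.resize(im[v-60:v+60,u-75:u+75,::-1],(750,600),interpolation=cv2.INTER_CUBIC))
```

```text
[535.17694397  14.39074203 185.68236421] (np.float64(97.463578264684), array([ 1.71014588e-03, -6.28934729e-05, -9.99998536e-01]))
rim scene 274 [555.5581   36.6749   57.75641] ((536.0015869140625, 16.094463348388672), (86.88372802734375, 69.70169830322266), 7.6424880027771)
282.4777358544174 217.1050942579503
```

View pics/s1.png

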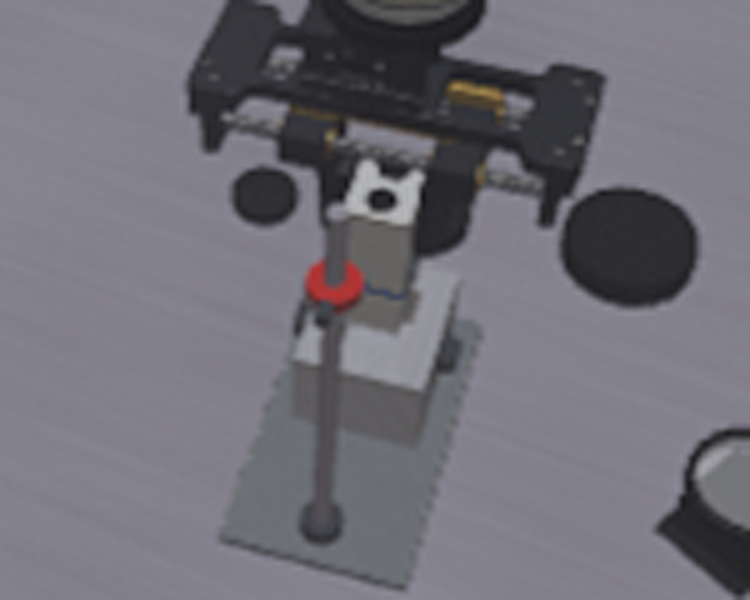

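The enlarged scene view shows the block upright over the pocket, with the blue line at (385,292) above the rim. I'll descend with force checks.

apply_moves([
  [[0,0,0],[0,0,-0.006],1],
  [[0,0,0],[0,0,-0.01],1],
  [[0,0,0],[0,0,-0.014],1],
  [[0,0,0],[0,0,-0.017],1],
  [[0,0,0],[0,0,-0.02],1],
  [[0,0,0],[0,0,-0.022],1],
  [[0,0,0],[0,0,-0.022],1],
])

```text
time: 8.85
tcp_pos: [534.4, 14.5, 162.3]
tcp_rot: [-0.046, 0.706, 0.046, 0.705]
ft_force: [-0.9, 0.3, -0.7]
finger_gap: 0.381
```

apply_moves([
  [[0,0,0],[0,0,-0.004],1],
  [[0,0,0],[0,0,-0.008],1],
  [[0,0,0],[0,0,-0.012],1],
  [[0,0,0],[0,0,-0.016],1],
  [[0,0,0],[0,0,-0.019],1],
  [[0,0,0],[0,0,-0.021],1],
  [[0,0,0],[0,0,-0.022],1],
  [[0,0,0],[0,0,-0.023],1],
  [[0,0,0],[0,0,-0.0235],1],
  [[0,0,0],[0,0,-0.0235],1],
])

```text
time: 9.85
tcp_pos: [534.7, 14.5, 140.7]
tcp_rot: [-0.046, 0.706, 0.046, 0.705]
ft_force: [-4.5, -0.5, 9.7]
finger_gap: 0.387
```

apply_moves([
  [[0,0,0],[0,0,-0.0005],1],
  [[0,0,0],[0,0,-0.001],1],
  [[0,0,0],[0,0,-0.001],1],
])

```text
time: 10.15
tcp_pos: [534.7, 14.5, 140.7]
tcp_rot: [-0.046, 0.706, 0.046, 0.705]
ft_force: [-7.2, 0.1, 15.4]
finger_gap: 0.386
```

apply_moves([
  [[0,0,0],[0,0,0.001],0.1],
  [[0,0,0],[0,0,0.001],-0.4],
  [[0,0,0],[0,0,0.001],-1],
  [[0,0,0],[0,0,0.001],-1],
  [[0,0,0],[0,0,0.001],-1],
  [[0,0,0],[0,0,0.001],-1],
])

```text
time: 10.75
tcp_pos: [534.5, 14.5, 138.9]
tcp_rot: [-0.046, 0.706, 0.046, 0.705]
ft_force: [0.1, -0.5, 0.7]
finger_gap: 0.878
```

apply_moves([
  [[0,0,0],[0,0,0.03],-1],
  [[0,0,0],[0,0,0.07],-1],
  [[0,0,0],[0,0,0.11],-1],
  [[0,0,0],[0,0,0.14],-1],
  [[0,0,-1],[-0.01,0.04,0.14],-1],
  [[0,0,-2],[-0.02,0.08,0.14],-1],
  [[0,0,-3.5],[-0.03,0.12,0.14],-1],
  [[0,0,-5],[-0.04,0.16,0.14],-1],
  [[0,0,-6.5],[-0.05,0.2,0.14],-1],
  [[0,0,-6.7],[-0.052,0.234,0.14],-1],
  [[0,0,-6.7],[-0.052,0.234,0.14],-1],
  [[0,0,-6.7],[-0.052,0.234,0.14],-1],
])

```text
time: 11.95
tcp_pos: [482.4, 248.9, 279.0]
tcp_rot: [0.158, 0.689, -0.159, 0.689]
ft_force: [0.2, 0.0, -0.8]
finger_gap: 1.002
```

```bash
cat > l.py <<'E'
from h import *
for n in("scene","top"):
    C,im,d=shot(n); P=cloud(C,d); Q,m=region(P,(534.5,14.5),35,105,125); print(n,"block top",len(Q),np.median(Q,0),cv2.minAreaRect(Q[:,:2].copy()))
    if n=="scene":
        u,v=map(int,pix(C,(550,60,90))); cv2.imwrite("pics/s2.png",cv2.resize(im[v-60:v+60,u-75:u+75,::-1],(750,600),interpolation=cv2.INTER_CUBIC))
s=sense(); print(s["time"],s["tcp_pos"],jaw(),s["qpos"])
C,im,d=shot("wrist","w5.png"); P=cloud(C,d); np.savez("w5.npz",im=im,d=d,**C)
hsv=cv2.cvtColor(im,cv2.COLOR_RGB2HSV); m=cv2.inRange(hsv,(8,150,90),(22,255,255))
N,L,S,ct=cv2.connectedComponentsWithStats(m); i=1+np.argmax(S[1:,4]); q=P[L==i]; z=np.nanmedian(q[:,2])
c=np.argwhere(L==i)[:,::-1].astype(np.float32)
E=np.array([onz(C,u,v,z)[:2] for u,v in c],np.float32)
print("orange",S[i],"z",z,np.nanmedian(q,0),cv2.minAreaRect(E))
Q,m=region(P,(537,221),42,37,50); print("lens frame",len(Q),np.median(Q[:,2]),cv2.minEnclosingCircle(Q[:,:2].copy()))
E
python3 l.py
```

```text
scene block top 182 [537.22736   17.939194 112.93356 ] ((535.8204956054688, 15.755462646484375), (47.262962341308594, 33.58746337890625), 9.383984565734863)
top block top 279 [533.95966   12.913712 112.611275] ((533.7929077148438, 13.391844749450684), (46.0172004699707, 33.978694915771484), 7.39598274230957)
12.05 [482.64155331 247.68394841 278.95757597] (np.float64(63.96203512697334), array([-3.97529070e-04, -7.61789543e-04, -9.99999631e-01])) [ 4.28492184e-01  3.05238141e-02  1.91459588e+00 -5.66856864e-04
  1.19715113e+00 -6.87648827e-01]
orange [ 251  109   20   93 1622] z 44.587851997531686 [467.04284984 256.63268316  44.587852  ] ((468.9251403808594, 255.8212432861328), (18.297866821289062, 96.4500961303711), 65.5450210571289)
lens frame 2854 39.816116 ((536.6817626953125, 226.51609802246094), 40.144500732421875)
```

View pics/w5.png

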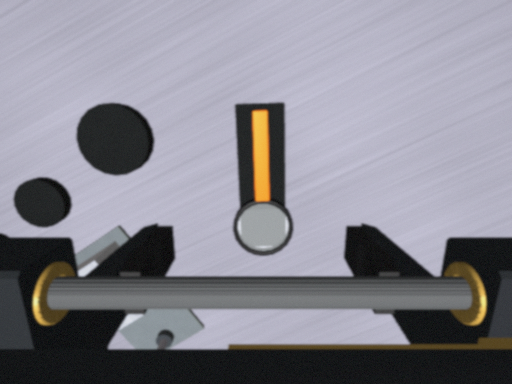

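View pics/s2.png

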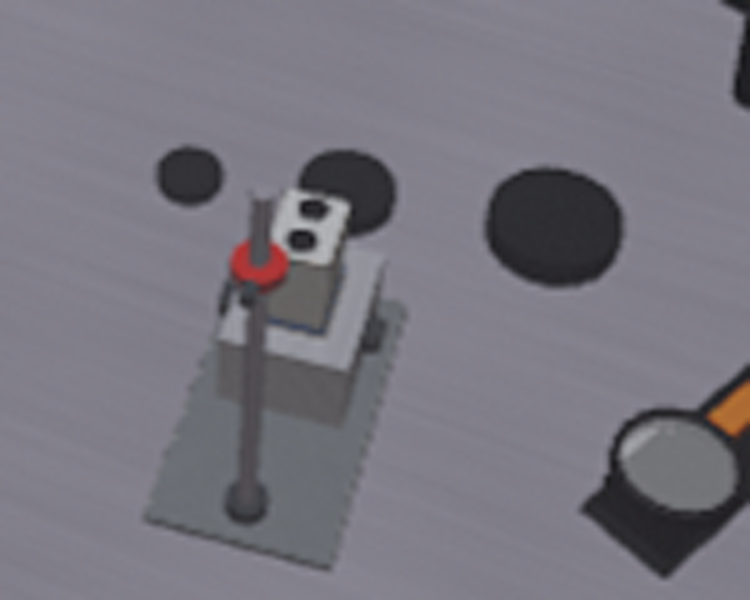

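The wrist view shows the loupe with its handle at (261,155) and lens at (263,226), centred and lined up between the jaws. The scene crop shows the adapter seated: blue line at the rim and top at 112.8 mm, where 113 is home.

Run:
```python
from h import *
z=np.load("w5.npz"); C={k:z[k] for k in("f","cx","cy","A","c")}; im=z["im"]; P=cloud(C,z["d"])
hsv=cv2.cvtColor(im,cv2.COLOR_RGB2HSV); m=cv2.inRange(hsv,(8,150,90),(22,255,255))
y,x=np.nonzero(m); E=np.array([onz(C,u,v,44.)[:2] for u,v in zip(x,y)],np.float32)
vx,vy,x0,y0=cv2.fitLine(E,cv2.DIST_L2,0,.01,.01).ravel(); print("handle yaw",np.degrees(np.arctan2(vy,vx)),x0,y0)
g=((hsv[...,1]<30)&(hsv[...,2]>110)).astype(np.uint8); N,L,S,ct=cv2.connectedComponentsWithStats(g); i=L[227,263]
c,_=cv2.findContours((L==i).astype(np.uint8),0,1); e=cv2.fitEllipse(c[0]); print("glass",S[i],e,"lens",onz(C,*e[0],36.),"medz",np.nanmedian(P[L==i],0))
# collar
r=[]
for n in("top","scene"):
    C,im,d=shot(n); P=cloud(C,d); b=cv2.resize(im,None,fx=4,fy=4,interpolation=cv2.INTER_CUBIC).astype(int)
    m=((b[...,0]-np.maximum(b[...,1],b[...,2]))>50).astype(np.uint8); m[:400]=0
    N,L,S,ct=cv2.connectedComponentsWithStats(m)
    u0,v0=(201.7,141.5) if n=="top" else (273.1,213.5)
    i=min(range(1,N),key=lambda i:np.hypot(*(ct[i]/4-(u0,v0))))
    c,_=cv2.findContours((L==i).astype(np.uint8),0,1); h=cv2.convexHull(c[0]); M=cv2.moments(h); u,v=M["m10"]/M["m00"]/4-.375,M["m01"]/M["m00"]/4-.375
    q=P[cv2.resize((L==i).astype(np.uint8),(512,384),interpolation=cv2.INTER_AREA)>0]; print(n,u,v,S[i]/4,np.nanpercentile(q[:,2],[5,25,50,75,95]))
    r.append((C["c"],ray(C,u,v)))
(a,p),(b,q)=r; p/=np.linalg.norm(p);q/=np.linalg.norm(q)
s,t=np.linalg.lstsq(np.c_[p,-q],b-a,rcond=None)[0]; print(a+s*p,b+t*q)
```

```text
handle yaw 59.394093 526.71783 241.30775
glass [ 237  204   52   47 1917] ((262.67803955078125, 226.78173828125), (45.9505500793457, 51.26393127441406), 89.06700134277344) lens [543.17192272 222.17329753  36.        ] medz [541.91483648 222.72276016  39.42268372]
top 201.25883985973115 140.53380089616206 [195.5  135.    12.    11.75 366.25] [196.14671211 198.15572945 199.37943226 200.23617219 209.45036344]
scene 273.43719640278323 213.12552514113165 [268.25 209.25  11.5    9.   248.  ] [193.36607786 198.12723023 198.71324211 199.6967416  202.55543076]
[638.27441545  27.52676421 196.38239038] [638.14732665  27.85199256 196.38483614]
```

The collar's mid height comes out at 196.4 mm by triangulation, and the depth of its top face agrees (about 199.5 − 4). Lens at (542.3,222.4), grip at (484,249), handle yaw 155.5°, top of handle at 44.6 (expected 44). I'll grip the loupe now.

apply_moves([
  [[0,0,0.3],[0.0014,0.0007,-0.04],-1],
  [[0,0,0.3],[0.0014,0.0007,-0.085],-1],
  [[0,0,0.3],[0.0014,0.0007,-0.13],-1],
  [[0,0,0.3],[0.0014,0.0007,-0.16],-1],
  [[0,0,0.3],[0.0014,0.0007,-0.18],-1],
  [[0,0,0.3],[0.0014,0.0007,-0.19],-1],
  [[0,0,0.3],[0.0014,0.0007,-0.197],-1],
  [[0,0,0.3],[0.0014,0.0007,-0.197],-1],
  [[0,0,0.3],[0.0014,0.0007,-0.197],-1],
])

```text
time: 13.1
tcp_pos: [485.0, 249.4, 83.4]
tcp_rot: [0.151, 0.69, -0.15, 0.692]
ft_force: [-0.6, 0.6, 0.9]
finger_gap: 1.001
```

apply_moves([
  [[0,0,0],[0,0,0],0],
  [[0,0,0],[0,0,0],0.4],
  [[0,0,0],[0,0,0],0.7],
  [[0,0,0],[0,0,0],1],
  [[0,0,0],[0,0,0],1],
  [[0,0,0],[0,0,0],1],
  [[0,0,0],[0,0,0],1],
  [[0,0,0],[0,0,0],1],
  [[0,0,0],[0,0,0],1],
  [[0,0,0],[0,0,0],1],
  [[0,0,0],[0,0,0],1],
], squeeze=40)

```text
time: 14.2
tcp_pos: [484.0, 249.2, 82.2]
tcp_rot: [0.15, 0.691, -0.15, 0.691]
ft_force: [-0.2, 0.2, 0.4]
finger_gap: 0.172
```

apply_moves([
  [[0,0,0],[0,0,0.015],1],
  [[0,0,0],[0,0,0.035],1],
  [[0,0,0],[0,0,0.06],1],
  [[0,0,0],[0,0,0.09],1],
  [[0,0,0],[0,0,0.12],1],
  [[0,0,0],[0,0,0.15],1],
  [[0,0,0],[0,0,0.175],1],
  [[0,0,0],[0,0,0.19],1],
  [[0,0,0],[0,0,0.19],1],
  [[0,0,0],[0,0,0.19],1],
])

```text
time: 15.2
tcp_pos: [483.7, 249.0, 271.8]
tcp_rot: [0.15, 0.691, -0.15, 0.691]
ft_force: [-0.7, -0.4, -1.3]
finger_gap: 0.174
```

```bash
cat > t.py <<'E'
from h import *
import sys
s=sense(); T=np.array(s["tcp_pos"]); a,x=jaw(); R=Ro.from_quat(s["tcp_rot"]).as_matrix(); ax=R[:,2]; print(s["time"],T,a,s["finger_gap"],s["ft_force"],s["moment"])
g=T+45*R[:,0]; L=g+64*ax; print("expected lens",L)
for n in sys.argv[1:]:
    C,im,d=shot(n,n+f"_{s['time']:.1f}.png"); P=cloud(C,d)
    D=P-g; X=D@ax; Y=D@R[:,1]; m=(X>22)&(X<105)&(np.abs(Y)<42)&(np.abs(D[...,2])<22)&(P[...,2]>130)
    Q=P[m].astype(np.float32); A=np.c_[X[m]-64,Y[m],np.ones(len(Q))]
    w=np.ones(len(Q),bool)
    for _ in range(4):
        c=np.linalg.lstsq(A[w],Q[w,2],rcond=None)[0]; w=np.abs(Q[:,2]-A@c)<3
    print(n,"disc",len(Q),w.sum(),"tilt deg along,across",np.degrees(np.arctan(c[:2])),"z surf at lens",c[2],"circle",cv2.minEnclosingCircle(Q[w][:,:2].copy()))
    hsv=cv2.cvtColor(im,cv2.COLOR_RGB2HSV); o=(cv2.inRange(hsv,(8,150,60),(22,255,255))>0)&(np.abs(Y)<20)&(X<40)&(X>-75)&(np.abs(D[...,2])<25)
    if o.sum()>20: p=np.polyfit(X[o],P[o][:,2],1); print("  handle slope deg",np.degrees(np.arctan(p[0])),o.sum(),"z at grip",p[1],"mean Y",Y[o].mean())
E
python3 t.py scene top wrist
```

```text
15.2 [483.67400438 249.02774691 271.7859604 ] 65.47206845280031 0.17434444750200542 [-0.68362502 -0.44199505 -1.30495687] [ 0.05654804  0.0156572  -0.05844898]
expected lens [541.87975766 222.44883309 226.76761275]
scene disc 699 548 tilt deg along,across [-1.35275875  0.33956221] z surf at lens 228.46853134752132 circle ((540.7942504882812, 225.58242797851562), 38.21957778930664)
  handle slope deg 0.9406295490280259 111 z at grip 232.58408307581422 mean Y -0.7472393431980947
top disc 897 739 tilt deg along,across [-0.07945159 -0.19240658] z surf at lens 227.1236138524673 circle ((540.6614990234375, 220.855224609375), 34.07369613647461)
  handle slope deg -0.18430921294635177 75 z at grip 231.88406260350857 mean Y -3.5881494183864744
wrist disc 2471 2021 tilt deg along,across [-17.48710976  -0.26146253] z surf at lens 220.78833025549937 circle ((519.9228515625, 231.71182250976562), 20.614015579223633)
  handle slope deg -0.3271106428805378 6004 z at grip 232.5499002203967 mean Y -0.1821897145194982
```

apply_moves([
  [[0,0,0.7],[-0.001,-0.02,0],1],
  [[0,0,1.4],[-0.003,-0.05,0],1],
  [[0,0,2.1],[-0.005,-0.085,0],1],
  [[0,0,2.8],[-0.007,-0.12,0],1],
  [[0,0,3.5],[-0.009,-0.155,0],1],
  [[0,0,4.2],[-0.011,-0.19,0],1],
  [[0,0,5],[-0.012,-0.215,0],1],
  [[0,0,5.7],[-0.0132,-0.235,-0.005],1],
  [[0,0,6.4],[-0.0132,-0.2434,-0.015],1],
  [[0,0,6.4],[-0.0132,-0.2434,-0.025],1],
  [[0,0,6.4],[-0.0132,-0.2434,-0.029],1],
  [[0,0,6.4],[-0.0132,-0.2434,-0.029],1],
])

```text
time: 16.55
tcp_pos: [470.0, 6.4, 241.6]
tcp_rot: [-0.046, 0.707, 0.046, 0.705]
ft_force: [-0.3, -1.1, -1.0]
finger_gap: 0.17
```

apply_moves([
  [[0,0,0],[0,0,0],1],
  [[0,0,0],[0,0,0],1],
  [[0,0,0],[0,0,0],1],
])

```text
time: 16.85
tcp_pos: [471.2, 6.2, 243.7]
tcp_rot: [-0.046, 0.705, 0.046, 0.706]
ft_force: [-0.3, 0.6, -1.0]
finger_gap: 0.174
```

```bash
python3 t.py scene top
python3 - <<'E'
from h import *
C,im,d=shot("scene"); u,v=map(int,pix(C,(540,20,150))); cv2.imwrite("pics/s3.png",cv2.resize(im[v-60:v+60,u-75:u+75,::-1],(750,600),interpolation=cv2.INTER_CUBIC))
C,im,d=shot("top"); u,v=map(int,pix(C,(540,20,150))); cv2.imwrite("pics/t3.png",cv2.resize(im[v-60:v+60,u-75:u+75,::-1],(750,600),interpolation=cv2.INTER_CUBIC))
E
```

```text
16.85 [471.18970738   6.16653814 243.73963565] 97.50206912393745 0.1741032867525545 [-0.29016269  0.60670497 -1.03396666] [0.04795975 0.02928531 0.01127176]
expected lens [534.68663137  14.52024262 198.80238756]
scene disc 542 418 tilt deg along,across [-0.82872972  0.63539796] z surf at lens 200.71205558447488 circle ((531.2046508789062, 15.273256301879883), 38.818115234375)
  handle slope deg -0.5133721652612361 110 z at grip 205.02000037628122 mean Y -1.1279186024948284
top disc 0 0 tilt deg along,across [0. 0.] z surf at lens 0.0 circle ((0.0, 0.0), 0.0)
  handle slope deg 0.1345490581039934 55 z at grip 205.31167893269068 mean Y 1.6270932689668913
```

View pics/s3.png

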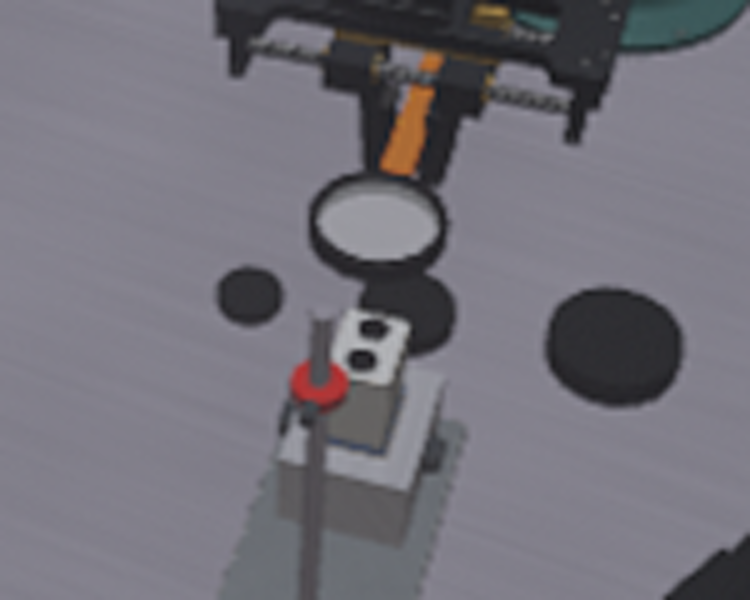

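View pics/t3.png

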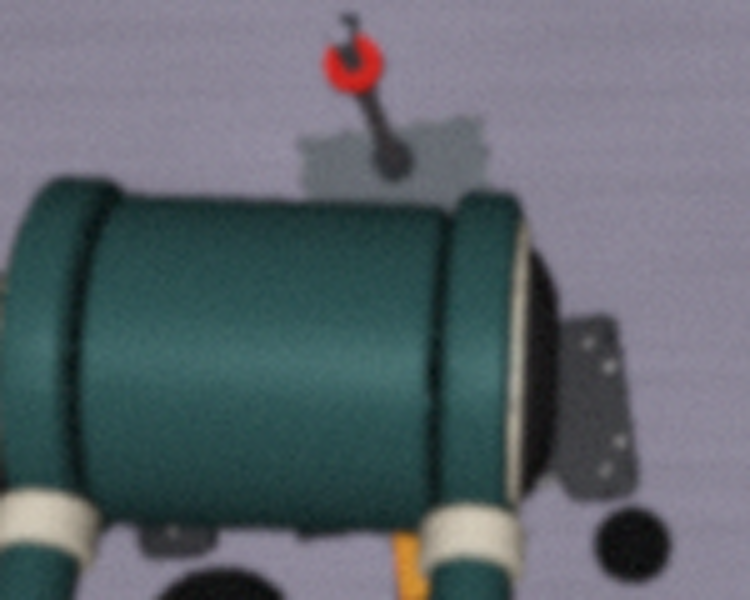

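The scene crop shows the loupe level above the adapter at (378,225), level with the collar height and clear of the post. In the top view the arm hides the lens. I'll check centring from the scene silhouette and the wrist camera.

Run:
```python
from h import *
s=sense(); T=np.array(s["tcp_pos"]); R=Ro.from_quat(s["tcp_rot"]).as_matrix(); g=T+45*R[:,0]; print(s["time"],T,g+64*R[:,2])
C,im,d=shot("scene"); P=cloud(C,d); D=P-g; X=D@R[:,2]; Y=D@R[:,1]
m=((X>27)&(X<108)&(np.abs(Y)<45)&(P[...,2]>180)&(P[...,2]<215)).astype(np.uint8)
N,L,S,ct=cv2.connectedComponentsWithStats(m); i=1+np.argmax(S[1:,4]); c,_=cv2.findContours((L==i).astype(np.uint8),0,1); c=max(c,key=len)
h=cv2.convexHull(c); e=cv2.fitEllipse(c); M=cv2.moments(h); uh=(M["m10"]/M["m00"],M["m01"]/M["m00"])
print("sil",S[i],e,uh,onz(C,*e[0],196.4),onz(C,*uh,196.4),"want px",pix(C,(535.5,15.8,196.4)))
v=cv2.inRange(im,(140,140,140),(255,255,255)); v[L!=i]=0
c,_=cv2.findContours(v,0,1); c=max(c,key=cv2.contourArea); e=cv2.fitEllipse(cv2.convexHull(c)); print("glass",e,onz(C,*e[0],198))
Q,_=region(P,(534.5,14.5),35,105,125); print("block",np.median(Q[:,2]),cv2.minAreaRect(Q[:,:2].copy()))
C,im,d=shot("wrist","w6.png")
```

```text
17.05 [470.96788867   5.91908466 243.48776542] [534.44828782  14.24893866 198.52275174]
sil [272 169  28  25 528] ((285.659423828125, 181.80038452148438), (23.055253982543945, 27.629512786865234), 90.98734283447266) (285.62189542483657, 181.7052287581699) [533.39202765  14.96772663 196.4       ] [533.12124209  14.76255931 196.4       ] want px (np.float64(285.6557064111604), np.float64(182.4491951798901))
glass ((285.15869140625, 181.790771484375), (12.593823432922363, 21.98858070373535), 95.15756225585938) [535.48178812  14.40981108 198.        ]
block 112.82406 ((536.1815795898438, 15.528610229492188), (47.97373962402344, 33.652400970458984), 8.877618789672852)
```

View pics/w6.png

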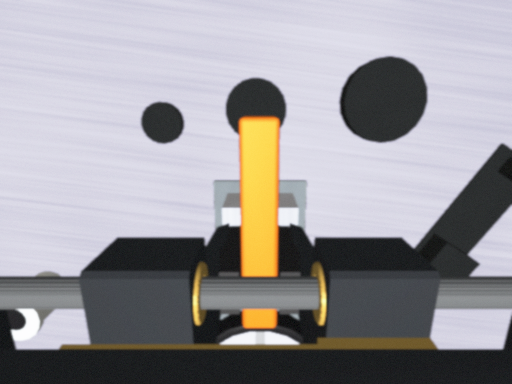

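apply_moves([
  [[0,0,0],[0.001,0.0005,-0.0005],1],
  [[0,0,0],[0.001,0.0005,-0.0005],1],
  [[0,0,0],[0.001,0.0005,-0.0005],1],
  [[0,0,0],[0.001,0.0005,-0.0005],1],
  [[0,0,0],[0.001,0.0005,-0.0005],1],
  [[0,0,0],[0.001,0.0005,-0.0005],1],
  [[0,0,0],[0.001,0.0005,-0.0005],1],
  [[0,0,0],[0.001,0.0005,-0.0005],1],
  [[0,0,0],[0.001,0.0005,-0.0005],1],
  [[0,0,0],[0.001,0.0005,-0.0005],1],
  [[0,0,0],[0.001,0.0005,-0.0005],1],
  [[0,0,0],[0.001,0.0005,-0.0005],1],
])

```text
time: 18.35
tcp_pos: [471.8, 6.3, 242.7]
tcp_rot: [-0.046, 0.706, 0.046, 0.706]
ft_force: [-0.6, -0.2, -0.6]
finger_gap: 0.176
```

apply_moves([
  [[0,0,0],[0,0,0],1],
  [[0,0,0],[0,0,0],1],
  [[0,0,0],[0,0,0],1],
  [[0,0,0],[0,0,0],1],
  [[0,0,0],[0,0,0],1],
  [[0,0,0],[0,0,0],1],
  [[0,0,0],[0,0,0],1],
  [[0,0,0],[0,0,0],1],
  [[0,0,0],[0,0,0],1],
  [[0,0,0],[0,0,0],1],
  [[0,0,0],[0,0,0],1],
  [[0,0,0],[0,0,0],1],
])

```text
time: 19.55
tcp_pos: [471.8, 6.3, 242.7]
tcp_rot: [-0.046, 0.706, 0.046, 0.706]
ft_force: [0.5, -0.7, -1.0]
finger_gap: 0.172
```

apply_moves([
  [[0,0,0],[0,0,0],1],
  [[0,0,0],[0,0,0],1],
  [[0,0,0],[0,0,0],1],
  [[0,0,0],[0,0,0],1],
  [[0,0,0],[0,0,0],1],
  [[0,0,0],[0,0,0],1],
  [[0,0,0],[0,0,0],1],
  [[0,0,0],[0,0,0],1],
  [[0,0,0],[0,0,0],1],
  [[0,0,0],[0,0,0],1],
  [[0,0,0],[0,0,0],1],
  [[0,0,0],[0,0,0],1],
])

```text
time: 20.75
tcp_pos: [471.8, 6.3, 242.7]
tcp_rot: [-0.046, 0.706, 0.046, 0.706]
ft_force: [0.1, -0.6, -1.0]
finger_gap: 0.173
```

apply_moves([
  [[0,0,0],[0,0,0],1],
  [[0,0,0],[0,0,0],1],
  [[0,0,0],[0,0,0],1],
  [[0,0,0],[0,0,0],1],
  [[0,0,0],[0,0,0],1],
  [[0,0,0],[0,0,0],1],
  [[0,0,0],[0,0,0],1],
  [[0,0,0],[0,0,0],1],
  [[0,0,0],[0,0,0],1],
  [[0,0,0],[0,0,0],1],
  [[0,0,0],[0,0,0],1],
  [[0,0,0],[0,0,0],1],
])

```text
time: 21.95
tcp_pos: [471.8, 6.3, 242.7]
tcp_rot: [-0.046, 0.706, 0.046, 0.706]
ft_force: [-0.4, -0.7, -1.7]
finger_gap: 0.177
```

```bash
python3 t.py scene; python3 -c "
from h import *
print(sense()['dq']); print(env.sign_off())"
```

```text
21.95 [471.80918287   6.29423636 242.67897965] 97.4686058016836 0.1765280116538623 [-0.38004051 -0.66574628 -1.74781561] [ 0.0501455   0.01186559 -0.01318907]
expected lens [535.26390872  14.61380074 197.67583959]
scene disc 532 422 tilt deg along,across [-1.77974047 -0.17122272] z surf at lens 199.61962845001727 circle ((532.673828125, 15.493729591369629), 39.041561126708984)
  handle slope deg -0.24699818834470563 111 z at grip 203.9699956318561 mean Y -0.9932714844030731
[-1.39455321e-03  9.51628835e-04  5.53788677e-04 -8.97107351e-04
  6.80838878e-06 -5.27740910e-04]
the job is handed in; nothing more can be done
None
```

The white block adapter is plugged home and released, and the loupe is held level over it at the collar height. I handed the job in at about 22 s. There was no verdict to read, so the results below are my own checks.

- **Adapter:** its top measures 112.8 mm above the bench, where fully home is 113 mm. The blue line sits at the rim. The downward push on seating reached about 15 N.
- **Loupe height:** I estimate the lens centre at about 196 mm. The collar's mid height is 196.4 mm by triangulation, or about 195.5 mm from the depth of its top face.
- **Loupe centring:** the lens is within roughly 1–2 mm of the adapter's axis in x and y. The last 1 mm correction was checked only from the arm's own position and the scene camera.
- **Steadiness:** it held still for at least 3.6 s, with no change in the arm's position readings and no contact force showing.
- **Bystanders:** none of the moves went near the round adapter, the cushion or the wrench.

**Disagreements**
- **Tilt:** the last scene-camera fit to the lens disc gave −1.8°, from only a few noisy points. The handle's own slope read −0.2°, and the earlier top view read −0.1° on the disc.
- **Scene-camera offset:** the scene camera places things 1–2 mm away from where the top camera does, so I centred using differences within one view.
- **Top view:** the arm hid the lens from the top camera during the final hold.

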